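# Cull the damaged snowflake trivets into the returns box

## Task

Two of the five wooden snowflake trivets on the shop table are damaged: one has lost a whole arm, another has an arm snapped off half-way. Slide the lid of the returns box right open by its grip bar, lay both damaged trivets flat inside, one on top of the other, and then slide the lid fully shut. Leave the three sound trivets and everything else where they are.

Things in the scene. Friction and masses are not known exactly. Their poses are not given: they have to be found in the camera images.
- trivet_1: pale wooden snowflake pot stand lying flat, 136 mm across, 18 mm thick; 38 mm hub disc, made with six arms 14 mm wide at 0, 60, .. 300 degrees from its x axis, 68 mm long from the centre, each with two side twigs beyond 48 mm; origin: hub centre, underside; z up; a sound one: all six arms whole
- trivet_2: pale wooden snowflake pot stand lying flat, 136 mm across, 18 mm thick; 38 mm hub disc, made with six arms 14 mm wide at 0, 60, .. 300 degrees from its x axis, 68 mm long from the centre, each with two side twigs beyond 48 mm; origin: hub centre, underside; z up; DAMAGED: the arm along +x is missing altogether, broken off at the hub (five arms left)
- trivet_3: pale wooden snowflake pot stand lying flat, 136 mm across, 18 mm thick; 38 mm hub disc, made with six arms 14 mm wide at 0, 60, .. 300 degrees from its x axis, 68 mm long from the centre, each with two side twigs beyond 48 mm; origin: hub centre, underside; z up; a sound one: all six arms whole
- trivet_4: pale wooden snowflake pot stand lying flat, 136 mm across, 18 mm thick; 38 mm hub disc, made with six arms 14 mm wide at 0, 60, .. 300 degrees from its x axis, 68 mm long from the centre, each with two side twigs beyond 48 mm; origin: hub centre, underside; z up; DAMAGED: the arm along +x is snapped off half-way, a twigless stub ending 36 mm from the centre; the other five are whole
- trivet_5: pale wooden snowflake pot stand lying flat, 136 mm across, 18 mm thick; 38 mm hub disc, made with six arms 14 mm wide at 0, 60, .. 300 degrees from its x axis, 68 mm long from the centre, each with two side twigs beyond 48 mm; origin: hub centre, underside; z up; a sound one: all six arms whole
- box: plywood returns box fixed to the table, 176 x 176 mm outside, side walls' tops 56 mm high (lid guide rails along its two y sides reach 68 mm), inside 160 x 160 mm, walls and floor 8 mm thick; origin at the centre of its underside; its lid slides open along its +x axis, away from the robot
- lid (a joint): red sliding lid of the box, 8 mm thick, top face 65 mm above the table: 0 = fully shut, 0.165 m = fully open; moves with about 2 N and stays where it is left; may start slightly open
- lid_grip (a point): top centre of the pale wooden grip bar that stands in the middle of the lid, moving with it; bar 70 mm long along the box's y, 16 mm thick along the box's x, 26 mm tall; this point is 91 mm above the table; axes as the box
- elephant: carved brown wooden elephant, 110 mm long, 75 mm high; bystander; origin at the centre of its underside
- brass_pot: lidded brass pot, 100 mm across, 74 mm high; bystander; origin at the centre of its underside
- cup: white stoneware cup, 68 mm across, 72 mm high; bystander; origin at the centre of its underside
- candle: short yellow pillar candle, 60 mm across, 50 mm high; bystander; origin at the centre of its underside
Things that resemble listed ones, but are neither listed nor needed, are in the scene too. What is shaped like the trivet_2 but black or turquoise is not meant. What is shaped like the trivet_4 but purple is not meant.

How it is judged:
On the way, in this order (a step that is already met when the one before it is completed fails the run):
1. the lid is slid open (at least 130 mm) (value of joint lid above 0.13 m), for 0.2 s.
2. with the lid open, one damaged trivet lies flat in the box, released (value of joint lid above 0.13 m and (((x of trivet_2 in the frame of box between -0.035 and 0.035 m and y of trivet_2 in the frame of box between -0.035 and 0.035 m and z of trivet_2 in the frame of box between 0 and 0.036 m and angle between trivet_2's own z axis and vertical below 0.25 rad) and contact force between trivet_2 and the fingers below 0.2 N) or ((x of trivet_4 in the frame of box between -0.035 and 0.035 m and y of trivet_4 in the frame of box between -0.035 and 0.035 m and z of trivet_4 in the frame of box between 0 and 0.036 m and angle between trivet_4's own z axis and vertical below 0.25 rad) and contact force between trivet_4 and the fingers below 0.2 N))), for 0.2 s.
3. with the lid open, both damaged trivets lie flat in the box, released (value of joint lid above 0.13 m and x of trivet_2 in the frame of box between -0.035 and 0.035 m and y of trivet_2 in the frame of box between -0.035 and 0.035 m and z of trivet_2 in the frame of box between 0 and 0.036 m and angle between each of trivet_2, trivet_4's own z axis and vertical below 0.25 rad and contact force between each of trivet_2, trivet_4 and the fingers below 0.2 N and x of trivet_4 in the frame of box between -0.035 and 0.035 m and y of trivet_4 in the frame of box between -0.035 and 0.035 m and z of trivet_4 in the frame of box between 0 and 0.036 m), for 0.2 s.
At the end, for the whole second after the job is handed in: Both damaged trivets lie at rest in the box, flat within about 14 degrees and wholly below the lid, the lid is shut to within 8 mm, and each sound trivet is within 20 mm of where it started (x of trivet_2 in the frame of box between -0.035 and 0.035 m and y of trivet_2 in the frame of box between -0.035 and 0.035 m and z of trivet_2 in the frame of box between 0 and 0.036 m and angle between each of trivet_2, trivet_4's own z axis and vertical below 0.25 rad and x of trivet_4 in the frame of box between -0.035 and 0.035 m and y of trivet_4 in the frame of box between -0.035 and 0.035 m and z of trivet_4 in the frame of box between 0 and 0.036 m and value of joint lid below 0.008 m and linear speed of each of trivet_2, trivet_4 below 0.02 m/s and distance of each of trivet_1, trivet_3, trivet_5 from where it was at the start of the episode below 0.02 m); the robot touches nothing.
It fails at once if a sound trivet is pushed or carried more than 40 mm from its place (distance of any of trivet_1, trivet_3, trivet_5 from where it was at the start of the episode above 0.04 m).
It fails at once if a bystander is displaced by more than 30 mm or tipped over (distance of any of elephant, brass_pot, cup, candle from where it was at the start of the episode above 0.03 m or angle between any of elephant, brass_pot, cup, candle's own z axis and vertical above 0.5 rad).
It also fails if it takes over 72 s, if anything falls off the work surface, if the arm or the gripper's body presses on something with over 40 N, if the wrist force passes 120 N, or if a joint passes its speed limit or range.

## Robot

A 6-joint arm with a two-finger parallel gripper is mounted at the origin on the work surface. World frame = base frame: x ahead of the robot, y to its left, z up, the work surface at z = 0. Lengths are in m, angles in rad, forces in N, time in s.
With the tool pointing down it reaches from about 0.35 to 0.975 m from the base axis. Payload 4.9 kg.
Tool frame: the origin (TCP) lies between the finger pads; the fingertips stand 22 mm ahead of it and the grasp point (between the pads) lies 3 mm ahead of it; z points along the fingers, y is the line along which they close (so a half turn about z gives the same grasp; the last joint's range is limited). The gripper opens to 85 mm and grips with 20 to 120 N. Pads are 22 mm wide; open, the fingers measure 114 mm over their backs; the gripper's body (76 mm by 85 mm) begins 54 mm behind the grasp point. The pads swing forward as they close: fully open they stand 13 mm farther back than shut.
Start: joints at [1.115, 0.053, 1.613, -0, 1.476, -0.119], TCP at [0.207, 0.59, 0.253] pointing down, gripper open.
Joint ranges: [-3.01, 3.01], [-1.01, 2.22], [0.06, 2.58], [-1.02, 4.17], [0.09, 2.62], [-3.14, 3.14]. Speed limits (rad/s): [2.57, 2.57, 3.14, 3.14, 3.14, 3.14].

## Interface

Orientations are given as a unit quaternion [x, y, z, w].
In Python, from bench import get_state, imaging, order gives the robot as it stands.
- The arm moves only by the tool drive_tool, never from a script. Its argument "rows" is text: rows parted by semicolons, each of 7 numbers parted by spaces: the shift along the tool's x, y, z scaled (see below), then the turn, a rotation vector about the tool's x, y, z scaled (see below), then the opening, from -1 (shut) to 1 (fully open). A call has 1 to 10 rows; each row is the pose to reach, as a shift and turn from the pose commanded when the call began, along the tool's axes at that moment, turning the shorter way round; what a row does not reach only later rows make up. The controller multiplies each number of a shift by 0.3 m and each number of a turn by 360 degrees. A row lasts 1/10 s, in which the tool goes at most 50 mm and 8.59 degrees, less where a joint would pass 70% of its speed; a pose out of reach is approached as far as the arm can. A call with a number of a shift or a turn outside -1 to 1 is refused whole. A call with a gripper value outside its range is refused whole. The fingers move at their own pace and stop on an object; "newtons" is the grip in N (left out, the last holds). Time passes only in rows, so rows that repeat a pose let the fingers close. It gives the time, the measured TCP pose, the force, the opening and the grip force at its end, in the units of the state.
- get_state(): the state, without advancing time (a new reading comes with each control period).
- imaging.snapshot(name): name is "scene" or "top"; returns a dict with "img" (480x640x3 uint8, red, green, blue), "fx", "fy", "cx", "cy" (pixels), "xyz" and "attitude" of the camera in the world. Camera axes: x right, y up, looking along -z (the intrinsics and any distortion apply to the point x, -y, -z); pixel columns grow to the right and rows downward; lengths in m; the calibration is good to about 2 mm. A picture is of the moment at which its call begins. There is no depth.
- order.finish_job(): hands the job in; it is judged then, once.
The state is a dict: "time": time; "qpos": joint angles; "joint_vel": joint speeds; "tau": joint torques, N m; "position": TCP position; "eef_rot": TCP orientation; "contact_force": force on the tool from outside, world axes, zero at the start; "moment": the same for the moment, N m; "gripper_width": opening from 0.0 (shut) to 1.0 (fully open); "gripper_force": force on a finger pad.
Only numpy, scipy, OpenCV 4.12 (cv2) and the standard library are available. Lean on these libraries where they do the work, as an engineer would, in place of code of your own. Each camera call takes 0.05 s, during which the arm holds its last target. There are 200 camera calls.

## Working session

There is one attempt and no reset: what is moved stays moved. The work goes in short steps, Python scripts to look and compute and a tool call to move; the robot and the scene stay as the last step left them, time stands still between calls to the robot, and variables do not carry over. Pictures are saved under pics/ and viewed, at most 10 in all, crops included, and the job is handed in when it is done.

Besides the shell and the picture viewer there is one more tool, called after "Call:" by a JSON object that holds its "name" and its "arguments", one argument or row to a line. drive_tool: Moves the arm, as the interface text tells. Its arguments: {"type":"object","properties":{"rows":{"type":"string"},"newtons":{"type":"number"}},"required":["rows"]}

```bash
mkdir -p pics; python3 - <<'E'
from bench import get_state, imaging
import cv2
for n in("top","scene"):
    s=imaging.snapshot(n); cv2.imwrite(f"pics/{n}0.png",s["img"][:,:,::-1])
    print(n,{k:v for k,v in s.items() if k!="img"})
print(get_state())
E
```

```text
top {'fx': 485.55102679023736, 'fy': 485.55102679023736, 'cx': 321.92988093520756, 'cy': 234.87913158535088, 'xyz': array([0.43281075, 0.11104756, 1.38851253]), 'attitude': array([-0.01496597,  0.01716635,  0.71444712, -0.69931871])}
scene {'fx': 450.02767593163946, 'fy': 450.02767593163946, 'cx': 315.3773584487653, 'cy': 234.46712045755524, 'xyz': array([ 1.29006927, -0.11194297,  0.80309293]), 'attitude': array([0.32734138, 0.24621642, 0.55083884, 0.72718751])}
{'time': 0.1, 'qpos': array([ 1.11501524e+00,  5.32824658e-02,  1.61415396e+00, -3.01856986e-06,
        1.47600857e+00, -1.18990640e-01]), 'joint_vel': array([ 5.53592742e-06,  6.02536720e-04, -2.40692659e-03, -5.50596020e-04,
       -1.47287524e-03, -1.60397181e-03]), 'tau': array([ 9.81442895e-05, -3.94905818e+01, -3.71362638e+01, -1.89361367e-04,
        3.90054789e-03, -4.66553900e-06]), 'position': array([0.20629968, 0.58941539, 0.25219275]), 'eef_rot': array([ 1.67600276e-01,  9.85854599e-01, -8.88616057e-04, -2.61079911e-04]), 'contact_force': array([0.4010044 , 0.74803679, 0.99382482]), 'moment': array([-0.01434534,  0.00870072,  0.03892043]), 'gripper_force': 0.0, 'gripper_width': 0.9974373774136722}
```

View pics/top0.png

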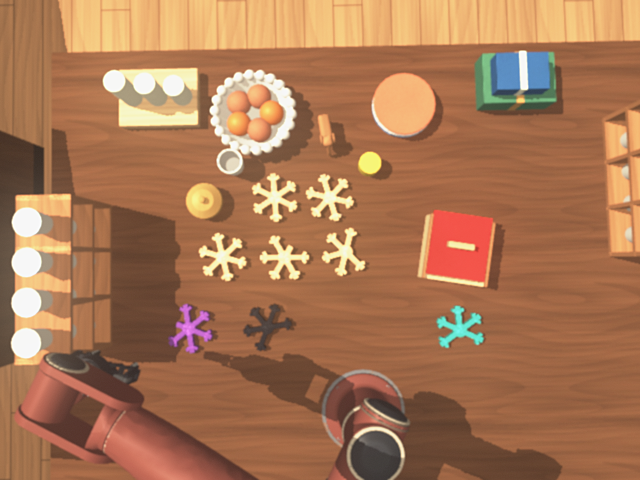

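View pics/scene0.png

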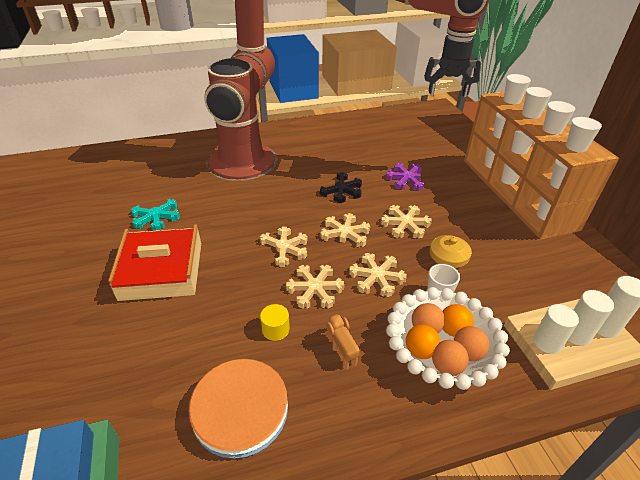

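Pale candidates in the top view: (275,197), (330,197), (222,256), (284,257) and (345,251). Decoys are purple (190,328), black (268,326) and turquoise (460,328). The box grip bar is at about (461,245). Next is an enlarged crop to see which arms are damaged.

```bash
python3 - <<'E'
import cv2
im=cv2.imread("pics/top0.png")
cv2.imwrite("pics/c1.png",cv2.resize(im[165:290,190:380],None,fx=4.2,fy=4.2,interpolation=cv2.INTER_CUBIC))
cv2.imwrite("pics/c2.png",cv2.resize(im[200:300,405:510],None,fx=5,fy=5,interpolation=cv2.INTER_CUBIC))
E
```

```text
(no output)
```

View pics/c1.png

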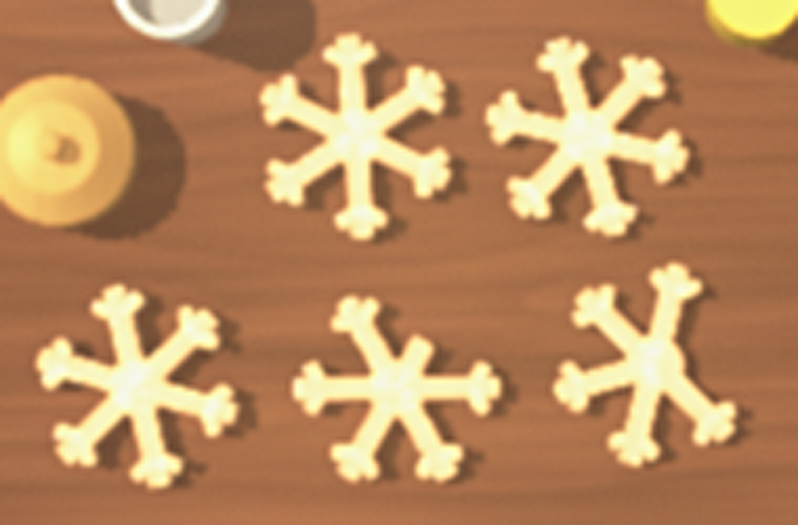

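View pics/c2.png

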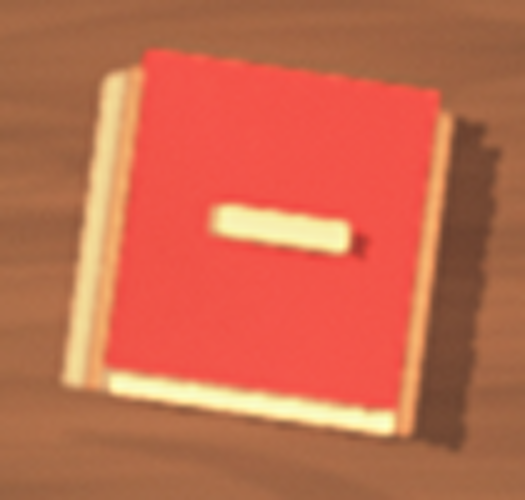

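Crop c1: all three sound trivets have six arms. The stub one (trivet_4) has its hub at crop (398,388) and stub tip at (423,343). The one missing an arm (trivet_2) has its hub at (655,362), with the gap pointing right. Crop c2: lid corners at (147,50), (440,92), (398,410), (107,370), bar centre at about (281,229).

```bash
cat > h.py <<'E'
import numpy as np
from scipy.spatial.transform import Rotation as R
from bench import get_state, imaging
C=dict(top=dict(f=485.551,c=(321.93,234.879),p=[0.43281075,0.11104756,1.38851253],q=[-0.01496597,0.01716635,0.71444712,-0.69931871]),
 scene=dict(f=450.0277,c=(315.377,234.467),p=[1.29006927,-0.11194297,0.80309293],q=[0.32734138,0.24621642,0.55083884,0.72718751]))
def pw(uv,z,n="top"):
    c=C[n];uv=np.atleast_2d(uv).astype(float)
    d=np.c_[(uv-c['c'])*[1,-1]/c['f'],-np.ones(len(uv))]
    d=R.from_quat(c['q']).apply(d);p=np.array(c['p'])
    return p+d*((z-p[2])/d[:,2])[:,None]
def wp(X,n="top"):
    c=C[n];v=R.from_quat(c['q']).inv().apply(np.atleast_2d(X)-c['p'])
    return np.array(c['c'])+c['f']*v[:,:2]*[1,-1]/-v[:,2:]
def crop(uv,o,s): return (np.atleast_2d(uv)+.5)/s-.5+o
E
python3 - <<'E'
from h import *
np.set_printoptions(precision=4,suppress=True)
for nm,hub,tips in [("t4",(398,388),[(303,388),(490,388),(352,306),(350,470),(443,470),(428,340)]),
                ("t2",(655,362),[(562,387),(632,454),(592,298),(676,274),(722,430)]),
                ("s1",(357,136),[]),("s2",(588,140),[]),("s3",(137,386),[])]:
    P=pw(crop([hub]+tips,(190,165),4.2),.018)
    print(nm,P[0,:2])
    for p in P[1:]: print("   ",np.hypot(*(p-P[0])[:2]),np.degrees(np.arctan2(*(p-P[0])[1::-1])))
def bx(l,z): 
    P=pw(crop(l,(405,200),5),z); print(P[:,:2]); return P
L=bx([(147,50),(440,92),(398,410),(107,370)],.065); print("centre",L.mean(0))
d=L[0]-L[3]+L[1]-L[2];print("yaw",np.degrees(np.arctan2(d[1],d[0])),np.linalg.norm(d)/2,np.linalg.norm(L[0]-L[1]))
B=bx([(213,205),(349,222),(349,250),(213,232)],.091);print("bar",B.mean(0))
print("left rail front top / right / top-right"); bx([(88,388),(411,435),(453,115),(137,68)],.068)
E
```

```text
t4 [0.4349 0.2133]
    0.06374499473188422 88.77039901874977
    0.061746835921838474 -91.22960098125026
    0.06326240412933866 28.23513766447033
    0.06350628677124182 148.55639352188464
    0.06271239984891562 -152.29774523207314
    0.03794512171359248 -33.111565910194166
t2 [0.4487 0.0404]
    0.06469654331992426 103.80158851190161
    0.06358491656803557 164.60702964988062
    0.060336927962670116 43.27261613849842
    0.06090699900592415 -14.778880434451288
    0.06395978128156707 -136.70059036664634
s1 [0.6054 0.2379]
s2 [0.5994 0.0821]
s3 [0.44   0.3883]
[[ 0.5556 -0.2018]
 [ 0.5292 -0.3615]
 [ 0.3564 -0.3321]
 [ 0.3815 -0.1745]]
centre [ 0.4557 -0.2675  0.065 ]
yaw -9.281804213563909 0.17577916140066377 0.16180034285307357
[[ 0.4693 -0.2284]
 [ 0.4587 -0.3009]
 [ 0.4437 -0.3003]
 [ 0.4549 -0.2279]]
bar [ 0.4566 -0.2644  0.091 ]
left rail front top / right / top-right
[[ 0.3721 -0.1632]
 [ 0.3429 -0.3377]
 [ 0.5163 -0.367 ]
 [ 0.5456 -0.1954]]
```

```bash
cat >> h.py <<'E'
def go(x,y,z,yaw):
    """shift+turn numbers (one row) from the present pose to TCP xyz, tool down, tool y at yaw deg"""
    s=get_state();r=R.from_quat(s['eef_rot']);a=np.radians(yaw)
    ty=np.array([np.cos(a),np.sin(a),0]);tz=np.array([0,0,-1.]);
    T=R.from_matrix(np.c_[np.cross(ty,tz),ty,tz])
    print(np.round(r.inv().apply(np.array([x,y,z])-s['position'])/.3,4),np.round((r.inv()*T).as_rotvec()/(2*np.pi),4))
E
python3 - <<'E'
from h import *
print(wp([[.4566,-.2644,.091],[.4349,.2133,.018],[.4487,.0404,.018]],"scene"))
go(.40,.31,.25,20);go(.4566,-.2644,.20,-9.5)
E
```

```text
[[153.19345535 245.73755396]
 [344.73462091 227.47180077]
 [282.65738027 242.6530493 ]]
[-0.9172 -0.6657  0.0083] [-3.000e-04  1.000e-04  1.408e-01]
[-1.728  -2.4101  0.178 ] [-3.000e-04  2.000e-04  2.228e-01]
```

Both cameras agree on the positions. First I'll move around to the lid.

Call:
{"name": "drive_tool", "arguments": {
  "rows": "-0.917 -0.666 0.008 0 0 0.141 1;-0.917 -0.666 0.008 0 0 0.141 1;-0.917 -0.666 0.008 0 0 0.141 1;-0.917 -0.666 0.008 0 0 0.141 1;-0.917 -0.666 0.008 0 0 0.141 1;-0.917 -0.666 0.008 0 0 0.141 1;-0.917 -0.666 0.008 0 0 0.141 1;-0.917 -0.666 0.008 0 0 0.141 1;-0.917 -0.666 0.008 0 0 0.141 1",
  "newtons": 30
}}

```text
time: 1.0
position: [0.4003, 0.3098, 0.2505]
eef_rot: [0.575, 0.818, -0.0, -0.0]
contact_force: [0.2, 0.2, -0.1]
gripper_width: 1.001
gripper_force: 0.0
```

```bash
python3 -c "
from h import *
go(.50,.04,.2,-5);go(.4566,-.2644,.20,-9.5)"
```

```text
[-0.9587  0.0078  0.1678] [-0.0001 -0.      0.069 ]
[-1.8642 -0.4724  0.1679] [-0.0001 -0.      0.0815]
```

Call:
{"name": "drive_tool", "arguments": {
  "rows": "-0.959 0.008 0.168 0 0 0.069 1;-0.959 0.008 0.168 0 0 0.069 1;-0.959 0.008 0.168 0 0 0.069 1;-0.959 0.008 0.168 0 0 0.069 1;-0.959 0.008 0.168 0 0 0.069 1;-0.959 0.008 0.168 0 0 0.069 1;-0.959 0.008 0.168 0 0 0.069 1"
}}

```text
time: 1.7
position: [0.5009, 0.0384, 0.1991]
eef_rot: [0.738, 0.675, -0.001, -0.0]
contact_force: [-0.3, 0.4, 0.1]
gripper_width: 0.997
gripper_force: 0.0
```

```bash
python3 -c "
from h import *
go(.4566,-.2644,.15,-9.5)"
```

```text
[-1.0185 -0.0571  0.1647] [-0.0003  0.0002  0.0122]
```

Call:
{"name": "drive_tool", "arguments": {
  "rows": "-1 -0.057 0.165 0 0 0.012 1;-1 -0.057 0.165 0 0 0.012 1;-1 -0.057 0.165 0 0 0.012 1;-1 -0.057 0.165 0 0 0.012 1;-1 -0.057 0.165 0 0 0.012 1;-1 -0.057 0.165 0 0 0.012 1;-1 -0.057 0.165 0 0 0.012 1;-1 -0.057 0.165 0 0 0.012 1"
}}

```text
time: 2.5
position: [0.4582, -0.256, 0.1506]
eef_rot: [0.762, 0.648, 0.0, -0.001]
contact_force: [0.4, 0.5, -0.5]
gripper_width: 1.003
gripper_force: 0.0
```

```bash
python3 -c "
from h import *
go(.4566,-.2644,.093,-9.5)"
```

```text
[-0.0287 -0.0007  0.1919] [-0.0001 -0.0002  0.0007]
```

Call:
{"name": "drive_tool", "arguments": {
  "rows": "-0.029 -0.001 0.1 0 0 0 1;-0.029 -0.001 0.19 0 0 0 1;-0.029 -0.001 0.19 0 0 0 1;-0.029 -0.001 0.19 0 0 0 -1;-0.029 -0.001 0.19 0 0 0 -1;-0.029 -0.001 0.19 0 0 0 -1;-0.029 -0.001 0.19 0 0 0 -1;-0.029 -0.001 0.19 0 0 0 -1;-0.029 -0.001 0.19 0 0 0 -1;-0.029 -0.001 0.19 0 0 0 -1"
}}

```text
time: 3.5
position: [0.4569, -0.2656, 0.0952]
eef_rot: [0.762, 0.648, 0.001, 0.001]
contact_force: [-0.2, 2.4, 6.4]
gripper_width: 0.18
gripper_force: 32.3
```

```bash
python3 -c "
from h import *
s=get_state();p=s['position'];print(s['gripper_width']*85,s['gripper_force'],s['contact_force'])
for d in(.155,.17): go(p[0]+d*np.cos(np.radians(-9.5)),p[1]+d*np.sin(np.radians(-9.5)),p[2],-9.5)"
```

```text
15.287162911031775 32.28544592857361 [-0.17659428  2.41038651  6.41052014]
[-0.0022  0.5167  0.001 ] [0.0003 0.     0.0007]
[-0.0024  0.5667  0.0011] [0.0003 0.     0.0007]
```

Call:
{"name": "drive_tool", "arguments": {
  "rows": "-0.001 0.06 -0.005 0 0 0 -1;-0.001 0.12 -0.005 0 0 0 -1;-0.001 0.18 -0.005 0 0 0 -1;-0.002 0.24 -0.005 0 0 0 -1;-0.002 0.30 -0.005 0 0 0 -1;-0.002 0.36 -0.005 0 0 0 -1;-0.002 0.42 -0.005 0 0 0 -1;-0.002 0.46 -0.005 0 0 0 -1;-0.002 0.49 -0.005 0 0 0 -1;-0.002 0.49 -0.005 0 0 0 -1"
}}

```text
time: 4.5
position: [0.6019, -0.2905, 0.0953]
eef_rot: [0.762, 0.648, -0.0, 0.001]
contact_force: [0.6, -4.8, -1.2]
gripper_width: 0.18
gripper_force: 31.5
```

Call:
{"name": "drive_tool", "arguments": {
  "rows": "0 0 0 0 0 0 1;0 0 0 0 0 0 1;0 0 0 0 0 0 1;0 0 0 0 0 0 1;0 0 -0.15 0 0 0 1;0 0 -0.3 0 0 0 1;0 0 -0.4 0 0 0 1;0 0 -0.4 0 0 0 1"
}}

```text
time: 5.3
position: [0.6039, -0.2907, 0.2232]
eef_rot: [0.762, 0.648, 0.002, 0.006]
contact_force: [0.1, 0.3, 1.1]
gripper_width: 1.0
gripper_force: 0.0
```

```bash
python3 -c "
from h import *
import cv2
s=imaging.snapshot('top')['img'][:,:,::-1]
cv2.imwrite('pics/open.png',cv2.resize(s[150:300,400:520],None,fx=4,fy=4,interpolation=2))
go(.4487,.0404,.2,14); go(.53,-.12,.2,0)"
```

```text
[ 1.0054 -0.6831  0.0586] [ 0.0009  0.0006 -0.0644]
[ 0.521  -0.3301  0.062 ] [ 0.001   0.0005 -0.0256]
```

View pics/open.png

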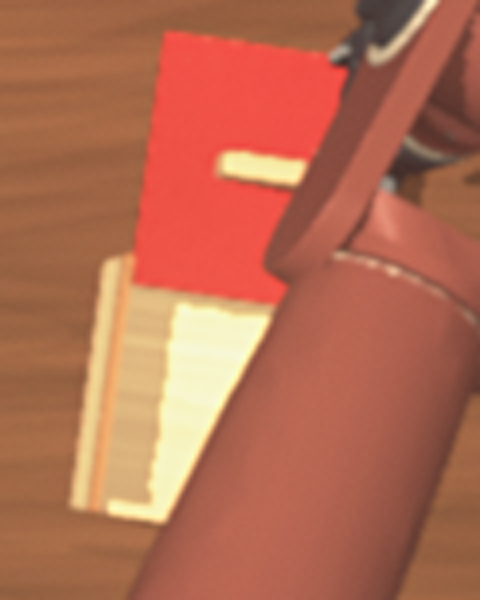

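The lid is open: red lid over crop (135-345, 30-300), box interior visible below it. Next I'll go to trivet_2.

Call:
{"name": "drive_tool", "arguments": {
  "rows": "1 -0.683 0.06 0.001 0 -0.064 1;1 -0.683 0.06 0.001 0 -0.064 1;1 -0.683 0.06 0.001 0 -0.064 1;1 -0.683 0.06 0.001 0 -0.064 1;1 -0.683 0.06 0.001 0 -0.064 1;1 -0.683 0.06 0.001 0 -0.064 1;1 -0.683 0.06 0.001 0 -0.064 1;1 -0.683 0.06 0.001 0 -0.064 1;1 -0.683 0.06 0.001 0 -0.064 1"
}}

```text
time: 6.25
position: [0.4454, 0.041, 0.1957]
eef_rot: [0.616, 0.788, -0.003, -0.003]
contact_force: [-1.0, -1.3, -0.1]
gripper_width: 1.003
gripper_force: 0.0
```

```bash
python3 -c "
from h import *
go(.4487,.0404,.021,14)"
```

```text
[-0.0058  0.015   0.5823] [-0.0014 -0.0003  0.0001]
```

Call:
{"name": "drive_tool", "arguments": {
  "rows": "0 0 0.1 0 0 0 1;0 0 0.25 0 0 0 1;0 0 0.35 0 0 0 1;0 0 0.35 0 0 0 1;0 0 0.35 0 0 0 1"
}}

```text
time: 6.75
position: [0.4466, 0.0386, 0.0923]
eef_rot: [0.617, 0.787, -0.003, -0.003]
contact_force: [-0.9, 0.0, -0.1]
gripper_width: 1.0
gripper_force: 0.0
```

```bash
python3 -c "
from h import *
go(.4487,.0404,.021,14)"
```

```text
[0.0038 0.0102 0.2377] [-0.0012 -0.0002 -0.0007]
```

Call:
{"name": "drive_tool", "arguments": {
  "rows": "0.004 0.009 0.1 -0.001 0 0 1;0.004 0.009 0.17 -0.001 0 0 1;0.004 0.009 0.22 -0.001 0 0 1;0.004 0.009 0.238 -0.001 0 0 1;0.004 0.009 0.238 -0.001 0 0 1;0.004 0.009 0.238 -0.001 0 0 -1;0.004 0.009 0.238 -0.001 0 0 -1;0.004 0.009 0.238 -0.001 0 0 -1;0.004 0.009 0.238 -0.001 0 0 -1;0.004 0.009 0.238 -0.001 0 0 -1"
}}

```text
time: 7.75
position: [0.45, 0.041, 0.0234]
eef_rot: [0.617, 0.787, 0.001, 0.001]
contact_force: [-2.0, -0.7, 6.2]
gripper_width: 0.725
gripper_force: 27.2
```

Call:
{"name": "drive_tool", "arguments": {
  "rows": "0 0 -0.05 0 0 0 -1;0 0 -0.15 0 0 0 -1;0 0 -0.25 0 0 0 -1;0 0 -0.35 0 0 0 -1;0 0 -0.45 0 0 0 -1;0 0 -0.45 0 0 0 -1;0 0 -0.45 0 0 0 -1"
}}

```text
time: 8.45
position: [0.4489, 0.0412, 0.1574]
eef_rot: [0.617, 0.787, 0.001, 0.001]
contact_force: [-0.5, -0.6, -1.6]
gripper_width: 0.722
gripper_force: 28.1
```

```bash
python3 -c "
from h import *
import cv2
s=get_state();print(s['gripper_width'],s['gripper_force'],s['position'])
a=imaging.snapshot('scene')['img'][:,:,::-1]
b=imaging.snapshot('top')['img'][:,:,::-1]
cv2.imwrite('pics/lift.png',cv2.resize(np.hstack([a[100:340,60:380],b[140:380,220:540]]),None,fx=1.25,fy=1.25))
go(.444,-.2,.158,14);go(.444,-.266,.1,14)"
```

```text
0.721997125358677 28.0853084474802 [0.44888384 0.04116181 0.15741835]
[-0.7781 -0.2034 -0.0111] [-0.0003 -0.0003 -0.0005]
[-0.9921 -0.2556  0.1819] [-0.0003 -0.0003 -0.0005]
```

View pics/lift.png

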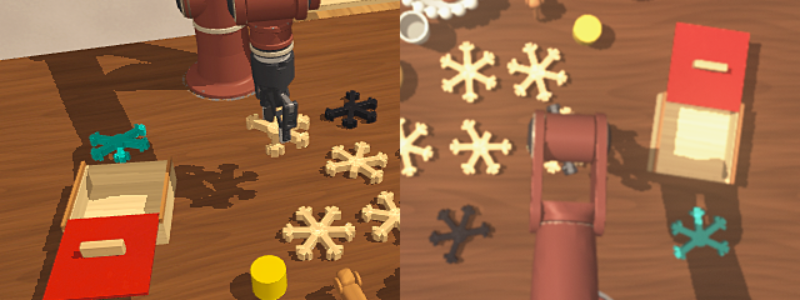

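Trivet_2 is held level in the gripper (left half at about (283,130)). The box is open at (110,200) in the left half and the black decoy is still on the table. Next I'll carry the trivet over the box.

Call:
{"name": "drive_tool", "arguments": {
  "rows": "-0.15 -0.04 0 0 0 0 -1;-0.3 -0.077 0 0 0 0 -1;-0.45 -0.116 0 0 0 0 -1;-0.6 -0.154 0 0 0 0 -1;-0.75 -0.193 0 0 0 0 -1;-0.88 -0.226 0 0 0 0 -1;-0.96 -0.248 0 0 0 0 -1;-0.992 -0.256 0 0 0 0 -1;-0.992 -0.256 0 0 0 0 -1;-0.992 -0.256 0 0 0 0 -1"
}}

```text
time: 9.55
position: [0.4444, -0.2649, 0.1546]
eef_rot: [0.617, 0.787, 0.001, -0.002]
contact_force: [0.1, 1.0, -0.6]
gripper_width: 0.723
gripper_force: 29.9
```

```bash
python3 -c "
from h import *
go(.444,-.266,.034,14)"
```

```text
[-0.0046 -0.0018  0.4021] [-0.0001 -0.0005 -0.0004]
```

Call:
{"name": "drive_tool", "arguments": {
  "rows": "-0.004 -0.002 0.1 0 0 0 -1;-0.004 -0.002 0.2 0 0 0 -1;-0.004 -0.002 0.28 0 0 0 -1;-0.004 -0.002 0.34 0 0 0 -1;-0.004 -0.002 0.38 0 0 0 -1;-0.004 -0.002 0.405 0 0 0 -1;-0.004 -0.002 0.405 0 0 0 -1;-0.004 -0.002 0.405 0 0 0 -1"
}}

```text
time: 10.35
position: [0.4451, -0.2674, 0.035]
eef_rot: [0.617, 0.787, 0.0, 0.0]
contact_force: [0.2, 0.4, -0.7]
gripper_width: 0.72
gripper_force: 30.0
```

Call:
{"name": "drive_tool", "arguments": {
  "rows": "0 0 0.007 0 0 0 -1;0 0 0.007 0 0 0 1;0 0 0.007 0 0 0 1;0 0 0.007 0 0 0 1;0 0 0.007 0 0 0 1;0 0 -0.05 0 0 0 1;0 0 -0.15 0 0 0 1;0 0 -0.3 0 0 0 1;0 0 -0.4 0 0 0 1;0 0 -0.4 0 0 0 1"
}}

```text
time: 11.35
position: [0.4472, -0.2697, 0.1604]
eef_rot: [0.617, 0.787, 0.0, 0.005]
contact_force: [1.3, -0.0, -0.2]
gripper_width: 0.998
gripper_force: 0.0
```

```bash
python3 -c "
from h import *
s=get_state();print(s['position'])
go(.444,-.0,.155,30);go(.4349,.2133,.155,58.4)"
```

```text
[ 0.44723799 -0.269712    0.16043739]
[0.8757 0.2042 0.0129] [ 0.0009  0.0014 -0.0449]
[1.5733 0.3446 0.0085] [ 0.0006  0.0016 -0.1238]
```

Call:
{"name": "drive_tool", "arguments": {
  "rows": "0.876 0.204 0 0 0 -0.045 1;0.876 0.204 0 0 0 -0.045 1;0.876 0.204 0 0 0 -0.045 1;0.876 0.204 0 0 0 -0.045 1;0.876 0.204 0 0 0 -0.045 1;0.876 0.204 0 0 0 -0.045 1;0.876 0.204 0 0 0 -0.045 1"
}}

```text
time: 12.05
position: [0.4403, 0.0047, 0.1535]
eef_rot: [0.498, 0.867, 0.0, -0.001]
contact_force: [-0.2, -0.9, 0.4]
gripper_width: 1.001
gripper_force: 0.0
```

```bash
python3 -c "
from h import *
go(.4349,.2133,.155,58.4)
import cv2
b=imaging.snapshot('top')['img'][:,:,::-1]
cv2.imwrite('pics/in.png',cv2.resize(b[150:300,400:520],None,fx=4,fy=4,interpolation=2))"
```

```text
[ 0.6096  0.3352 -0.0037] [ 0.     -0.0004 -0.0781]
```

View pics/in.png

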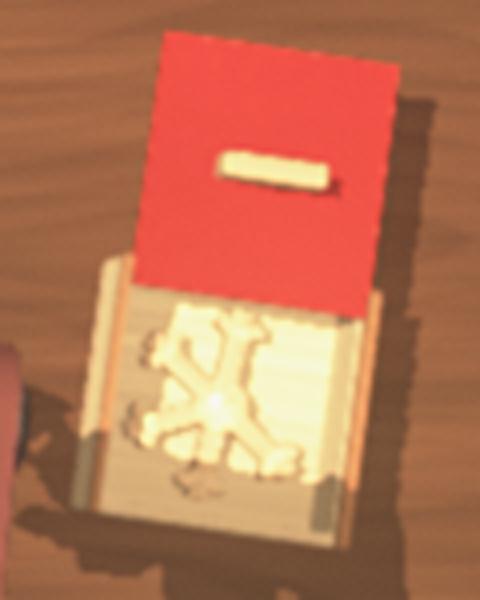

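Trivet_2 lies flat in the box, hub at crop (220,403), clear of the walls. Next is trivet_4.

Call:
{"name": "drive_tool", "arguments": {
  "rows": "0.61 0.335 0 0 0 -0.078 1;0.61 0.335 0 0 0 -0.078 1;0.61 0.335 0 0 0 -0.078 1;0.61 0.335 0 0 0 -0.078 1;0.61 0.335 0 0 0 -0.078 1;0.61 0.335 0 0 0 -0.078 1;0.61 0.335 0.15 0 0 -0.078 1;0.61 0.335 0.2 0 0 -0.078 1;0.61 0.335 0.2 0 0 -0.078 1"
}}

```text
time: 13.0
position: [0.4347, 0.2082, 0.0913]
eef_rot: [0.276, 0.961, -0.002, -0.003]
contact_force: [0.0, -0.7, 0.1]
gripper_width: 1.002
gripper_force: 0.0
```

```bash
python3 -c "
from h import *
go(.4349,.2133,.021,58.4)
print(pw(crop([220,403],(400,150),4),.026))"
```

```text
[0.0071 0.0159 0.2342] [-0.0008 -0.0008 -0.0013]
[[ 0.44324515 -0.26531125  0.026     ]]
```

Call:
{"name": "drive_tool", "arguments": {
  "rows": "0.007 0.014 0.1 -0.001 -0.001 -0.001 1;0.007 0.014 0.17 -0.001 -0.001 -0.001 1;0.007 0.014 0.22 -0.001 -0.001 -0.001 1;0.007 0.014 0.235 -0.001 -0.001 -0.001 1;0.007 0.014 0.235 -0.001 -0.001 -0.001 1;0.007 0.014 0.235 -0.001 -0.001 -0.001 -1;0.007 0.014 0.235 -0.001 -0.001 -0.001 -1;0.007 0.014 0.235 -0.001 -0.001 -0.001 -1;0.007 0.014 0.235 -0.001 -0.001 -0.001 -1;0.007 0.014 0.235 -0.001 -0.001 -0.001 -1"
}}

```text
time: 14.0
position: [0.4385, 0.2155, 0.0266]
eef_rot: [0.272, 0.962, 0.002, 0.005]
contact_force: [-1.9, -4.5, 7.1]
gripper_width: 0.713
gripper_force: 28.9
```

Call:
{"name": "drive_tool", "arguments": {
  "rows": "0 0 -0.05 0 0 0 -1;0 0 -0.15 0 0 0 -1;0 0 -0.25 0 0 0 -1;0 0 -0.35 0 0 0 -1;0 0 -0.45 0 0 0 -1;0 0 -0.5 0 0 0 -1;0 0 -0.5 0 0 0 -1"
}}

```text
time: 14.7
position: [0.4374, 0.216, 0.1776]
eef_rot: [0.272, 0.962, 0.004, 0.006]
contact_force: [0.2, -0.3, -0.9]
gripper_width: 0.709
gripper_force: 31.9
```

```bash
python3 -c "
from h import *
go(.444,-.02,.175,30);go(.444,-.266,.175,14)"
```

```text
[-0.43   -0.6591  0.0048] [0.0023 0.001  0.0791]
[-8.5890e-01 -1.3579e+00  5.0000e-04] [0.0024 0.0007 0.1235]
```

Call:
{"name": "drive_tool", "arguments": {
  "rows": "-0.086 -0.132 0 0 0 0.016 -1;-0.172 -0.264 0 0 0 0.032 -1;-0.258 -0.396 0 0.001 0.001 0.048 -1;-0.344 -0.528 0 0.002 0.001 0.064 -1;-0.41 -0.63 0 0.002 0.001 0.075 -1;-0.43 -0.659 0.005 0.002 0.001 0.079 -1;-0.43 -0.659 0.005 0.002 0.001 0.079 -1;-0.43 -0.659 0.005 0.002 0.001 0.079 -1"
}}

```text
time: 15.5
position: [0.4417, -0.0197, 0.1709]
eef_rot: [0.499, 0.866, -0.002, -0.003]
contact_force: [-0.5, 0.3, -0.4]
gripper_width: 0.705
gripper_force: 32.0
```

```bash
python3 -c "
from h import *
print(get_state()['gripper_width']);go(.444,-.266,.165,14)"
```

```text
0.7053254120714443
[-0.7143 -0.4046  0.0194] [-0.001  -0.0004  0.0447]
```

Call:
{"name": "drive_tool", "arguments": {
  "rows": "-0.13 -0.07 0 0 0 0.008 -1;-0.26 -0.147 0 0 0 0.016 -1;-0.39 -0.22 0 0 0 0.024 -1;-0.52 -0.294 0 0 0 0.032 -1;-0.64 -0.362 0 0 0 0.04 -1;-0.7 -0.396 0 0 0 0.044 -1;-0.714 -0.404 0 0 0 0.045 -1;-0.714 -0.404 0 0 0 0.045 -1;-0.714 -0.404 0 0 0 0.045 -1"
}}

```text
time: 16.4
position: [0.4448, -0.2649, 0.1719]
eef_rot: [0.616, 0.788, -0.002, -0.002]
contact_force: [0.7, 0.3, -1.7]
gripper_width: 0.709
gripper_force: 32.0
```

```bash
python3 -c "
from h import *
import cv2
a=imaging.snapshot('scene')['img'][:,:,::-1]
cv2.imwrite('pics/over.png',cv2.resize(a[100:340,60:380],None,fx=2,fy=2))
go(.444,-.266,.055,14)"
```

```text
[-0.0033 -0.0015  0.3899] [-0.0008 -0.0002 -0.0001]
```

View pics/over.png

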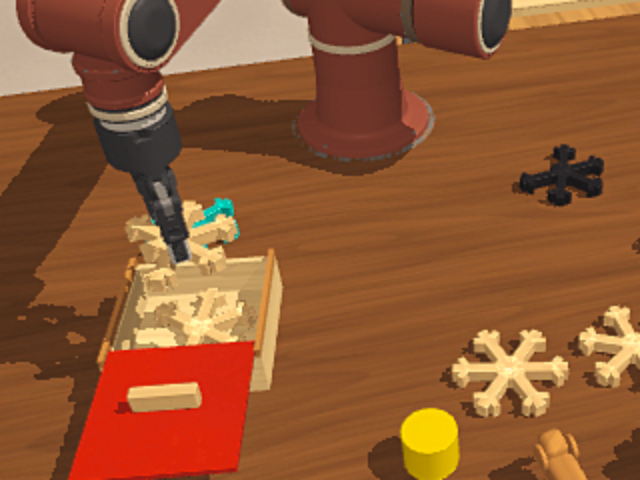

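Trivet_4 is held level at about (182,240), above the box, and trivet_2 is inside at (200,325). Next I'll lower it.

Call:
{"name": "drive_tool", "arguments": {
  "rows": "-0.003 -0.001 0.1 -0.001 0 0 -1;-0.003 -0.001 0.2 -0.001 0 0 -1;-0.003 -0.001 0.28 -0.001 0 0 -1;-0.003 -0.001 0.34 -0.001 0 0 -1;-0.003 -0.001 0.375 -0.001 0 0 -1;-0.003 -0.001 0.385 -0.001 0 0 -1;-0.003 -0.001 0.385 -0.001 0 0 -1;-0.003 -0.001 0.385 -0.001 0 0 -1"
}}

```text
time: 17.25
position: [0.4447, -0.2681, 0.0581]
eef_rot: [0.617, 0.787, 0.001, 0.001]
contact_force: [-0.6, -0.6, -0.6]
gripper_width: 0.708
gripper_force: 32.0
```

Call:
{"name": "drive_tool", "arguments": {
  "rows": "0 0.003 0.008 0 0 0 -1;0 0.003 0.014 0 0 0 -1;0 0.003 0.014 0 0 0 -1;0 0.003 0.014 0 0 0 1;0 0.003 0.014 0 0 0 1;0 0.003 0.014 0 0 0 1;0 0.003 0.014 0 0 0 1;0 0.003 -0.05 0 0 0 1;0 0.003 -0.2 0 0 0 1;0 0.003 -0.35 0 0 0 1"
}}

```text
time: 18.25
position: [0.4437, -0.2669, 0.1618]
eef_rot: [0.617, 0.787, 0.001, -0.001]
contact_force: [0.8, -0.4, 0.1]
gripper_width: 1.0
gripper_force: 0.0
```

```bash
python3 -c "
from h import *
go(.444,-.08,.165,0)"
```

```text
[ 0.6046  0.1498 -0.0092] [-0.0001 -0.0004  0.0384]
```

Call:
{"name": "drive_tool", "arguments": {
  "rows": "0.6 0.15 -0.05 0 0 0.038 1;0.6 0.15 -0.05 0 0 0.038 1;0.6 0.15 -0.05 0 0 0.038 1;0.6 0.15 -0.05 0 0 0.038 1;0.6 0.15 -0.05 0 0 0.038 1;0.6 0.15 -0.05 0 0 0.038 1"
}}

```text
time: 18.85
position: [0.4453, -0.0814, 0.1771]
eef_rot: [0.706, 0.709, 0.001, 0.001]
contact_force: [0.5, 0.4, 0.2]
gripper_width: 0.997
gripper_force: 0.0
```

```bash
python3 -c "
from h import *
import cv2
a=imaging.snapshot('scene')['img'][:,:,::-1]
b=imaging.snapshot('top')['img'][:,:,::-1]
cv2.imwrite('pics/both.png',np.hstack([cv2.resize(b[150:300,400:520],(400,500),interpolation=2),cv2.resize(a[190:315,100:200],(400,500),interpolation=2)]))
print(get_state()['position']);go(.602,-.2915,.165,-9.5)"
```

```text
[ 0.44529566 -0.08262107  0.17687227]
[-0.6972  0.521   0.04  ] [ 0.0002 -0.0001  0.0267]
```

View pics/both.png

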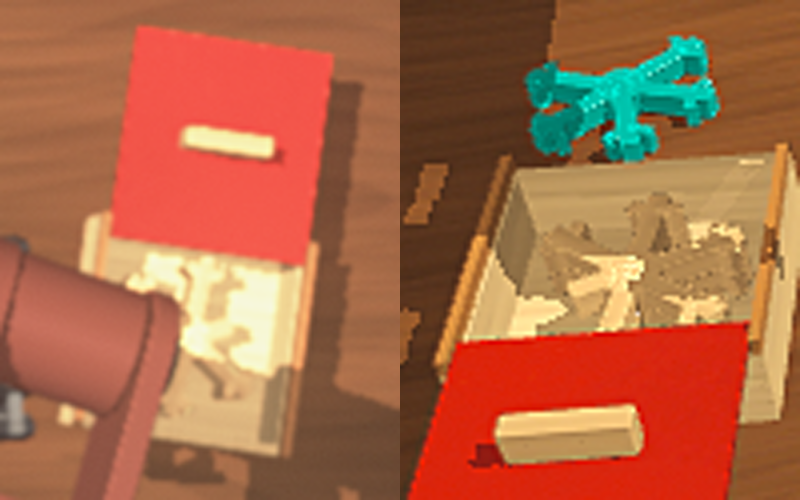

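Both trivets are stacked inside and well below the wall tops (right half, about (650,270)). Next I'll close the lid.

Call:
{"name": "drive_tool", "arguments": {
  "rows": "-0.697 0.521 0.04 0 0 0.027 1;-0.697 0.521 0.04 0 0 0.027 1;-0.697 0.521 0.04 0 0 0.027 1;-0.697 0.521 0.04 0 0 0.027 1;-0.697 0.521 0.04 0 0 0.027 1;-0.697 0.521 0.04 0 0 0.027 1;-0.697 0.521 0.04 0 0 0.027 1;-0.697 0.521 0.04 0 0 0.027 1"
}}

```text
time: 19.75
position: [0.6012, -0.2908, 0.1644]
eef_rot: [0.764, 0.645, 0.001, -0.001]
contact_force: [-0.0, 0.4, 0.5]
gripper_width: 1.001
gripper_force: 0.0
```

```bash
python3 -c "
from h import *
go(.602,-.2915,.0965,-9.5)"
```

```text
[-0.0022  0.0031  0.2263] [-0.     -0.0003 -0.0004]
```

Call:
{"name": "drive_tool", "arguments": {
  "rows": "-0.002 0.003 0.1 0 0 0 1;-0.002 0.003 0.19 0 0 0 1;-0.002 0.003 0.226 0 0 0 1;-0.002 0.003 0.226 0 0 0 1;-0.002 0.003 0.226 0 0 0 -1;-0.002 0.003 0.226 0 0 0 -1;-0.002 0.003 0.226 0 0 0 -1;-0.002 0.003 0.226 0 0 0 -1;-0.002 0.003 0.226 0 0 0 -1;-0.002 0.003 0.226 0 0 0 -1"
}}

```text
time: 20.75
position: [0.6033, -0.2916, 0.0981]
eef_rot: [0.764, 0.646, 0.001, 0.001]
contact_force: [-1.6, 1.2, 4.7]
gripper_width: 0.181
gripper_force: 31.7
```

```bash
python3 -c "
from h import *
p=get_state()['position'];print(p)
for d in(-.145,-.16):go(p[0]+d*np.cos(np.radians(-9.5)),p[1]+d*np.sin(np.radians(-9.5)),p[2],-9.5)"
```

```text
[ 0.60330184 -0.29162672  0.09808324]
[-0.0007 -0.4833 -0.0009] [ 0.0003 -0.0001 -0.0002]
[-0.0008 -0.5333 -0.001 ] [ 0.0003 -0.0001 -0.0002]
```

Call:
{"name": "drive_tool", "arguments": {
  "rows": "0 -0.06 0 0 0 0 -1;0 -0.12 0 0 0 0 -1;0 -0.18 0 0 0 0 -1;0 -0.24 0 0 0 0 -1;0 -0.30 0 0 0 0 -1;-0.001 -0.36 0 0 0 0 -1;-0.001 -0.42 0 0 0 0 -1;-0.001 -0.46 0 0 0 0 -1;-0.001 -0.49 0 0 0 0 -1;-0.001 -0.49 0 0 0 0 -1"
}}

```text
time: 21.75
position: [0.4577, -0.2666, 0.098]
eef_rot: [0.764, 0.645, 0.001, -0.0]
contact_force: [-0.8, 5.6, 7.1]
gripper_width: 0.176
gripper_force: 33.5
```

Call:
{"name": "drive_tool", "arguments": {
  "rows": "0 -0.01 0 0 0 0 -1;0 -0.02 0 0 0 0 -1;0 -0.03 0 0 0 0 -1;0 -0.04 0 0 0 0 -1;0 -0.045 0 0 0 0 -1;0 -0.045 0 0 0 0 -1"
}}

```text
time: 22.35
position: [0.4468, -0.2647, 0.0981]
eef_rot: [0.764, 0.645, 0.003, 0.002]
contact_force: [7.8, 4.6, 2.4]
gripper_width: 0.18
gripper_force: 32.9
```

Call:
{"name": "drive_tool", "arguments": {
  "rows": "0 -0.008 0 0 0 0 -1;0 -0.016 0 0 0 0 -1;0 -0.016 0 0 0 0 -1;0 -0.016 0 0 0 0 -1"
}}

```text
time: 22.75
position: [0.4463, -0.2646, 0.0981]
eef_rot: [0.764, 0.645, 0.007, 0.007]
contact_force: [27.8, 0.8, -12.4]
gripper_width: 0.176
gripper_force: 32.1
```

The lid is hard against its stop, so it is shut. Release and withdraw.

Call:
{"name": "drive_tool", "arguments": {
  "rows": "0 0.012 0 0 0 0 -1;0 0.012 0 0 0 0 1;0 0.012 0 0 0 0 1;0 0.012 0 0 0 0 1;0 0.012 0 0 0 0 1;0 0.012 -0.15 0 0 0 1;0 0.012 -0.3 0 0 0 1;0 0.012 -0.4 0 0 0 1"
}}

```text
time: 23.55
position: [0.4437, -0.2656, 0.2203]
eef_rot: [0.764, 0.645, 0.001, 0.002]
contact_force: [-0.3, -0.3, 0.4]
gripper_width: 0.999
gripper_force: 0.0
```

Call:
{"name": "drive_tool", "arguments": {
  "rows": "0.6 0.2 0 0 0 0 1;0.6 0.2 0 0 0 0 1;0.6 0.2 0 0 0 0 1;0.6 0.2 0 0 0 0 1;0.6 0.2 0 0 0 0 1;0.6 0.2 0 0 0 0 1"
}}

```text
time: 24.15
position: [0.5324, -0.0969, 0.2169]
eef_rot: [0.763, 0.646, 0.0, 0.0]
contact_force: [-0.4, -0.5, 0.2]
gripper_width: 1.0
gripper_force: 0.0
```

```bash
python3 -c "
from h import *
import cv2
cv2.imwrite('pics/end.png',imaging.snapshot('scene')['img'][:,:,::-1])
b=imaging.snapshot('top')['img'][:,:,::-1]
cv2.imwrite('pics/end2.png',np.hstack([cv2.resize(b[200:300,405:510],(420,400),interpolation=2),cv2.resize(imaging.snapshot('scene')['img'][150:350,60:420,::-1],(380,211))if 0 else cv2.copyMakeBorder(cv2.resize(imaging.snapshot('scene')['img'][150:350,60:420,::-1],(380,211)),0,189,0,0,0)]))"
```

```text
(no output)
```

View pics/end2.png

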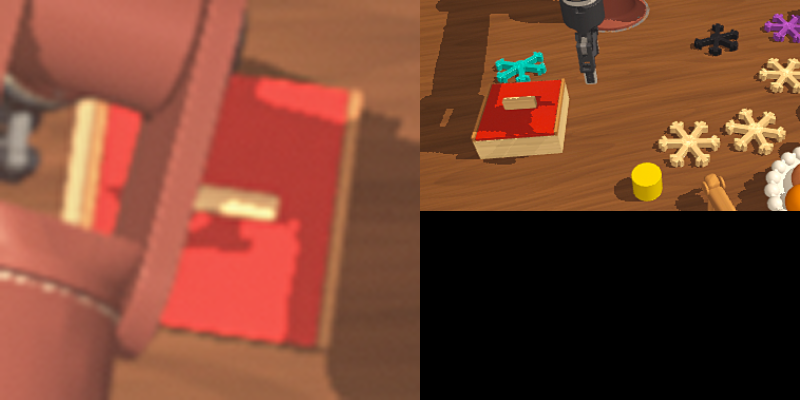

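The picture shows the lid flush with the box's front edge and the arm clear of everything, so I'll hand in.

```bash
python3 -c "
from bench import order
print(order.finish_job())"
```

```text
the job is handed in; nothing more can be done
None
```

Both damaged trivets are stacked flat in the returns box, the lid is pushed shut to its stop, and I moved nothing else; the job was handed in at about 24 s, and no verdict came back.

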